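# Put the used mandrel back in its bore of the graded rack

### The job

Put the assembly mandrel that stands alone in the single set-down block back in the aluminium rack: let it down into the one bore that matches its shank diameter and press it past the sprung ball until its collar sits flat on the rack. Feel your way in and never bear on it with more than about 25 newtons; leave the two mandrels in the twin kit block, the one already in the rack and the pneumatic cylinder where they are.

Things in the scene. Friction and masses are not known exactly. Their poses are not given: they have to be found in the camera images.
- rack: graded mandrel rack: aluminium block fixed to the plate, 70 x 250 x 52 mm (x, y, z). Origin: centre of its underside. Five vertical bores lie on its y axis (x = 0): 10 mm at y = -92 mm, 12 mm at -46, 16 mm at 0, 20 mm at +46, 25 mm at +92 (filled). Each is 1 mm wider than its size, sharp at the mouth, 48 mm deep; the shank fits with its collar on the top face.
- rack_mid (a point): centre of the mouth of the rack's 16 mm bore, on its top face. 25 mm below each empty bore's mouth a sprung ball in the -x wall stands 1.3 mm into the shank's way: a matching mandrel let down meets it with its collar 20 to 25 mm proud (let go there it stays, or sinks only slowly) and takes a push of 4 to 14 N all the way until the collar is hard on the top face. The ball's own squeeze adds up to 18 N to what the rack feels.
- holder: the single set-down block: black plastic, 60 x 60 x 52 mm, fixed, with one vertical 23 mm through hole in its middle that takes any of the three mandrels loosely; one stands in it, hanging by its collar. Origin: centre of its underside.
- kit: the twin kit block: black plastic, 60 x 130 x 52 mm, fixed to the plate, with two vertical 23 mm holes at y = -34 and +34 mm; the other two mandrels stand in it and stay there. Origin: centre of its underside.
- mandrel12: assembly mandrel, 12 mm size, upright, 100 mm long. Origin: centre of its foot, z up its axis. From the foot up: bright steel shank 12 mm across, 45 mm long (foot edge broken 0.6 mm); steel collar 36 mm across, 5 mm thick; dark knurled round grip 18 mm across, 50 mm tall, flat on top. 0.06 to 0.23 kg. Starts in the single or the kit block.
- mandrel16: assembly mandrel, 16 mm size, upright, 100 mm long. Origin: centre of its foot, z up its axis. From the foot up: bright steel shank 16 mm across, 45 mm long (foot edge broken 0.6 mm); steel collar 36 mm across, 5 mm thick; dark knurled round grip 22 mm across, 50 mm tall, flat on top. 0.06 to 0.23 kg. Starts in the single or the kit block.
- mandrel20: assembly mandrel, 20 mm size, upright, 100 mm long. Origin: centre of its foot, z up its axis. From the foot up: bright steel shank 20 mm across, 45 mm long (foot edge broken 0.6 mm); steel collar 36 mm across, 5 mm thick; dark knurled round grip 26 mm across, 50 mm tall, flat on top. 0.06 to 0.23 kg. Starts in the single or the kit block.
- collar12 (a point): centre of the underside of the collar of the 12 mm mandrel, 45 mm above its foot: level with the rack's top face (52 mm) when it is home
- collar16 (a point): centre of the underside of the collar of the 16 mm mandrel, 45 mm above its foot: level with the rack's top face (52 mm) when it is home
- collar20 (a point): centre of the underside of the collar of the 20 mm mandrel, 45 mm above its foot: level with the rack's top face (52 mm) when it is home
- mandrel25: the 25 mm mandrel, already home in the rack's 25 mm bore (same build, grip 31 mm, its grip rises 55 mm above the rack). Leave it.
- cylinder: small pneumatic cylinder lying on the plate near the rack, 150 mm long with its rod, 30 mm high. Origin: under the middle of its barrel, x along the rod. Leave it.
Things that resemble listed ones, but are neither listed nor needed, are in the scene too. What is shaped like the mandrel12 but orange is not meant.

How it is judged:
At the end, for the whole second after the job is handed in: The mandrel from the single block stands upright (0.05 rad), at rest and released in the rack bore of its own size (3 mm), its collar within 1.5 mm of the rack's top; the other two stand in the kit block, collars on it (4 mm) ((((x of collar12 in the frame of rack between -0.003 and 0.003 m and y of collar12 in the frame of rack between -0.049 and -0.043 m and z of collar12 in the frame of rack below 0.0535 m and angle between the z axis of mandrel12 and the z axis of rack, either way round below 0.05 rad and linear speed of mandrel12 below 0.01 m/s) and (x of collar16 in the frame of kit between -0.015 and 0.015 m and y of collar16 in the frame of kit between -0.05 and 0.05 m and z of collar16 in the frame of kit between 0.048 and 0.056 m) and (x of collar20 in the frame of kit between -0.015 and 0.015 m and y of collar20 in the frame of kit between -0.05 and 0.05 m and z of collar20 in the frame of kit between 0.048 and 0.056 m)) or ((x of collar16 in the frame of rack between -0.003 and 0.003 m and y of collar16 in the frame of rack between -0.003 and 0.003 m and z of collar16 in the frame of rack below 0.0535 m and angle between the z axis of mandrel16 and the z axis of rack, either way round below 0.05 rad and linear speed of mandrel16 below 0.01 m/s) and (x of collar12 in the frame of kit between -0.015 and 0.015 m and y of collar12 in the frame of kit between -0.05 and 0.05 m and z of collar12 in the frame of kit between 0.048 and 0.056 m) and (x of collar20 in the frame of kit between -0.015 and 0.015 m and y of collar20 in the frame of kit between -0.05 and 0.05 m and z of collar20 in the frame of kit between 0.048 and 0.056 m)) or ((x of collar20 in the frame of rack between -0.003 and 0.003 m and y of collar20 in the frame of rack between 0.043 and 0.049 m and z of collar20 in the frame of rack below 0.0535 m and angle between the z axis of mandrel20 and the z axis of rack, either way round below 0.05 rad and linear speed of mandrel20 below 0.01 m/s) and (x of collar12 in the frame of kit between -0.015 and 0.015 m and y of collar12 in the frame of kit between -0.05 and 0.05 m and z of collar12 in the frame of kit between 0.048 and 0.056 m) and (x of collar16 in the frame of kit between -0.015 and 0.015 m and y of collar16 in the frame of kit between -0.05 and 0.05 m and z of collar16 in the frame of kit between 0.048 and 0.056 m)))); the robot touches nothing.
It fails at once if a mandrel is forced: its contacts with the rack (push, ball and bore wall together) pass 45 N (contact force between any of mandrel12, mandrel16, mandrel20 and rack above 45 N).
It fails at once if more than one of the three mandrels is moved (over 15 mm) (distance of each of mandrel12, mandrel16 from where it was at the start of the episode above 0.015 m or distance of each of mandrel12, mandrel20 from where it was at the start of the episode above 0.015 m or distance of each of mandrel16, mandrel20 from where it was at the start of the episode above 0.015 m).
It fails at once if the 25 mm mandrel in the rack or the pneumatic cylinder is moved by more than 15 mm (distance of any of mandrel25, cylinder from where it was at the start of the episode above 0.015 m).
It also fails if it takes over 48 s, if anything falls off the work surface, if the arm or the gripper's body presses on something with over 40 N, if the wrist force passes 120 N, or if a joint passes its speed limit or range.

### The arm

A 7-joint arm with a two-finger parallel gripper is mounted at the origin on the work surface. World frame = base frame: x ahead of the robot, y to its left, z up, the work surface at z = 0. Lengths are in m, angles in rad, forces in N, time in s.
With the tool pointing down it reaches from about 0.4 to 0.9 m from the base axis. Payload 5.5 kg.
Tool frame: the origin (TCP) lies at the centre of the arm's flange, where the gripper is bolted on; the fingertips stand 178 mm ahead of it and the grasp point (between the pads) lies 159 mm ahead of it; z points along the fingers, y is the line along which they close (so a half turn about z gives the same grasp; the last joint's range is limited). The gripper opens to 92 mm and grips with 3 to 60 N. Pads are 19 mm wide; open, the fingers measure 130 mm over their backs; the gripper's body (75 mm by 190 mm) begins 47 mm behind the grasp point.
Start: joints at [1.385, 0.501, -0.427, 1.55, 0.221, 1.138, -0.21], TCP at [0.282, -0.586, 0.405] pointing down, gripper open.
Joint ranges: [-2.88, 2.88], [-0.31, 2.03], [-1.54, 1.56], [0.2, 2.42], [-1.41, 4.55], [0.19, 2.02], [-2.57, 2.57]. Speed limits (rad/s): [2.57, 2.57, 3.14, 3.14, 3.14, 3.14, 3.14].

### API

Orientations are given as a unit quaternion [x, y, z, w].
In Python, from bench import ctrl gives the robot as it stands.
- The arm moves only by the tool jog_arm, never from a script. Its argument "increments" is a list of rows, each a list of 3 entries, a list of its own where there are three numbers: the shift along the tool's x, y, z in mm, then the turn, a rotation vector about the tool's x, y, z in degrees, then the finger opening in mm, from 0 to 91.8. A call has 1 to 20 rows; each row is the pose to reach, as a shift and turn from the pose commanded when the call began, along the tool's axes at that moment; what a row does not reach only later rows make up. A row lasts 1/10 s, in which the tool goes at most 50 mm and 8.59 degrees, less where a joint would pass 70% of its speed; a pose out of reach is approached as far as the arm can. A call with a gripper value outside its range is refused whole. The fingers move at their own pace and stop on an object; "grip_force" is the grip in N (left out, the last holds). Time passes only in rows, so rows that repeat a pose let the fingers close. It gives the time, the measured TCP pose, the force, the opening and the grip force at its end, in the units of the state.
- ctrl.state(): the state, without advancing time (a new reading comes with each control period).
- ctrl.get_image(name): name is "scene" or "top" or "wrist"; returns (picture, depth): 480x640x3 uint8, red, green, blue; 480x640 float32, m along the optical axis (not along the pixel's ray), 0 where there is no reading.
- ctrl.camera_params(name): a dict with "fx", "fy", "cx", "cy" (pixels), "distortion" ([k1, k2, p1, p2, k3] as OpenCV has them; the pictures are not rectified), "T" (4x4, takes a point from camera to world coordinates). Camera axes: x right, y down, z forward; pixel columns grow to the right and rows downward; lengths in m; the calibration is good to about 2 mm. A picture is of the moment at which its call begins: read the wrist's pose just before it. camera_params takes no time and is no camera call; for the wrist camera it gives the pose at the moment of the call.
- ctrl.hand_in(): hands the job in; it is judged then, once.
The state is a dict: "time_s": time; "joints": joint angles; "qd": joint speeds; "joint_efforts": joint torques, N m; "ee_pos": TCP position; "eef_rot": TCP orientation; "contact_force": force on the tool from outside, world axes, zero at the start; "ft_torque": the same for the moment, N m; "gripper_width": finger opening in m; "gripper_force": force on a finger pad.
Only numpy, scipy, OpenCV 4.12 (cv2) and the standard library are available. Lean on these libraries where they do the work, as an engineer would, in place of code of your own. Each camera call takes 0.05 s, during which the arm holds its last target. There are 200 camera calls.

## Working session

There is one attempt and no reset: what is moved stays moved. The work goes in short steps, Python scripts to look and compute and a tool call to move; the robot and the scene stay as the last step left them, time stands still between calls to the robot, and variables do not carry over. Pictures are saved under pics/ and viewed, at most 10 in all, crops included, and the job is handed in when it is done.

Besides the shell and the picture viewer there is one more tool, called after "Emit:" by a JSON object that holds its "fn" and its "kwargs", one argument or row to a line. jog_arm: Moves the arm, as the interface text tells. Its arguments: {"type":"object","properties":{"increments":{"type":"array","items":{"type":"array"}},"grip_force":{"type":"number"}},"required":["increments"]}

```bash
mkdir -p pics; cat > h.py <<'E'
import numpy as np,cv2
from bench import ctrl
def grab(n,f):
    P=ctrl.camera_params(n); im,d=ctrl.get_image(n); cv2.imwrite(f'pics/{f}.png',im[:,:,::-1]); np.savez(f'pics/{f}.npz',im=im,d=d,T=P['T'],K=np.array([[P['fx'],0,P['cx']],[0,P['fy'],P['cy']],[0,0,1]]),D=np.array(P['distortion']))
def pt(f,u,v,z=None):
    q=np.load(f'pics/{f}.npz'); r=cv2.undistortPoints(np.array([[[u,v]]],float),q['K'],q['D'])[0,0]; r=np.array([*r,1]); T=q['T']
    if z is None: s=np.median(q['d'][int(v)-1:int(v)+2,int(u)-1:int(u)+2])
    else: s=(z-T[2,3])/(T[:3,:3]@r)[2]
    return T[:3,:3]@(r*s)+T[:3,3]
E
python3 - <<'E'
from h import *
grab('top','top0');grab('scene','sc0')
print(ctrl.state());print(ctrl.camera_params('top'))
E
```

```text
{'time_s': 0.1, 'joints': array([ 1.38522543,  0.50174824, -0.42679655,  1.55135714,  0.22082557,
        1.13826112, -0.21028019]), 'qd': array([ 0.00050355, -0.00087549, -0.00058795, -0.00399122, -0.00025339,
        0.00324578, -0.00112063]), 'joint_efforts': array([-1.15076458e-02, -5.67867529e+01, -5.83873004e+00, -2.79911757e+01,
       -6.91631064e-02,  2.41921598e-02,  6.19745219e-05]), 'ee_pos': array([ 0.28181815, -0.58537647,  0.40377963]), 'eef_rot': array([ 9.74922707e-01,  2.22542079e-01, -1.72198050e-04, -8.41300407e-04]), 'contact_force': array([ 0.68539786, -0.24724008,  0.32560469]), 'ft_torque': array([0.01982612, 0.00782997, 0.02513988]), 'gripper_force': 0.0, 'gripper_width': 0.0917479989597335}
{'fx': 527.5653983038067, 'fy': 527.5653983038067, 'cx': 313.68980360178415, 'cy': 247.28136752837952, 'distortion': array([-0.09803758,  0.        ,  0.        ,  0.        ,  0.        ]), 'T': array([[-0.02136504, -0.9978239 ,  0.06237782,  0.4670535 ],
       [-0.99974667,  0.02088106, -0.00840067, -0.05412218],
       [ 0.00707987, -0.0625415 , -0.99801725,  1.08534415],
       [ 0.        ,  0.        ,  0.        ,  1.        ]])}
```

View pics/top0.png

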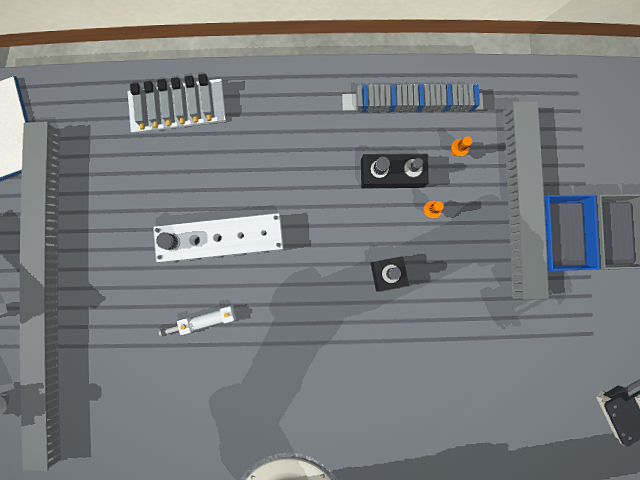

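View pics/sc0.png

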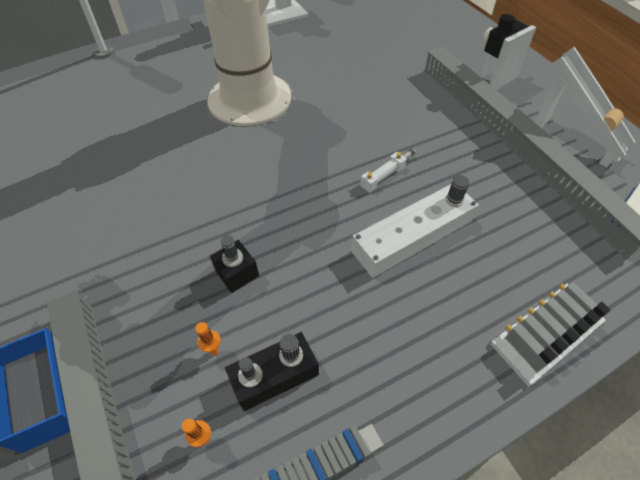

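The top view shows the single block at (390,273), the kit at (395,170) and the rack from (155,245) to (282,232). Its open bores are at (195,240), (217,238), (240,235) and (263,233), and the 25 mm mandrel is at (167,240). I'll enlarge the top view and get positions.

```bash
python3 - <<'E'
from h import *
im=cv2.imread('pics/top0.png')
a=cv2.resize(im[200:270,145:295],None,fx=5,fy=5,interpolation=cv2.INTER_CUBIC)
b=cv2.resize(im[145:295,355:435],None,fx=4,fy=4,interpolation=cv2.INTER_CUBIC)[:600]
b1=cv2.resize(im[150:195,358:433],None,fx=5,fy=5,interpolation=cv2.INTER_CUBIC)
b2=cv2.resize(im[251:296,355:430],None,fx=5,fy=5,interpolation=cv2.INTER_CUBIC)
cv2.imwrite('pics/c1.png',np.vstack([a,np.hstack([b1,b2])]))
for n,u,v,z in [('single top',390,270,.107),('single col',391,274,.057),('kit L',379,164,.107),('kit R',415,163,.107),('r16',217,238,.052),('r20',195,240,.052),('r12',240,235,.052),('r10',263.5,233,.052),('m25',166.5,240,.107)]: print(n,pt('top0',u,v,z),pt('top0',u,v))
E
```

```text
single top [ 0.48292173 -0.20330116  0.107     ] [ 0.48298067 -0.2038552   0.10336651]
single col [ 0.4758801  -0.21266121  0.057     ] [ 0.47543939 -0.20474533  0.1083454 ]
kit L [ 0.68296119 -0.18886742  0.107     ] [ 0.68298796 -0.18888413  0.1068787 ]
kit R [ 0.68387541 -0.25734682  0.107     ] [ 0.6839446  -0.25741168  0.10668779]
r16 [0.55392692 0.1271139  0.052     ] [0.55725504 0.13405706 0.01241258]
r20 [0.55091101 0.17077323 0.052     ] [0.55465376 0.1808108  0.0058796 ]
r12 [0.55887681 0.08161164 0.052     ] [0.56236451 0.08676719 0.01275074]
r10 [0.5618372  0.03525737 0.052     ] [0.56569971 0.03889965 0.00989041]
m25 [0.54760636 0.21262895 0.107     ] [0.54751385 0.21232261 0.10812355]
```

View pics/c1.png

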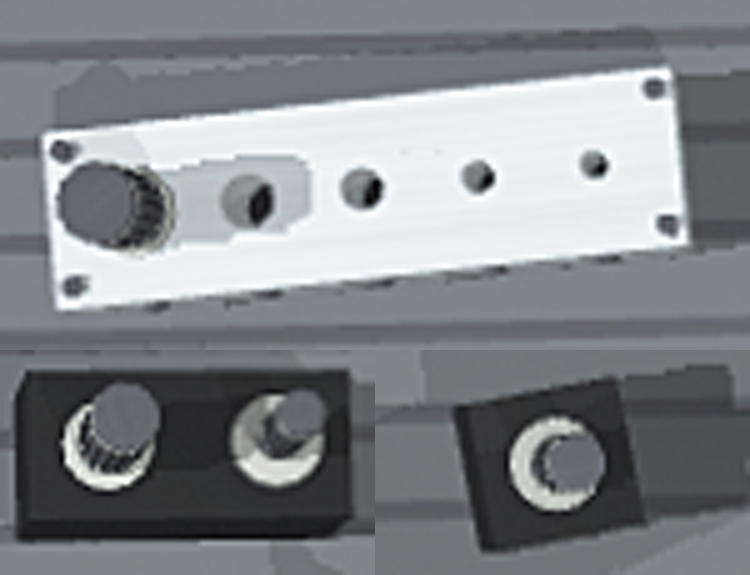

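The crop gives grip tops of about 25 mm and 19 mm in the kit and about 22 mm in the single block, so the single one should be the 16 mm mandrel. Gripping it will confirm that. Next is the hover move for a wrist view.

```bash
cat >> h.py <<'E'
from scipy.spatial.transform import Rotation as R
def plan(target,yaw_y,show=True):
    # target TCP, yaw_y: world angle (deg) of tool y, tool down
    s=ctrl.state(); r=R.from_quat(s['eef_rot']); a=np.radians(yaw_y)
    y=np.array([np.cos(a),np.sin(a),0]); z=np.array([0,0,-1.]); x=np.cross(y,z)
    g=R.from_matrix(np.c_[x,y,z])
    print('shift mm',np.round(r.inv().apply(np.array(target)-s['ee_pos'])*1e3,2),'turn deg',np.round((r.inv()*g).as_rotvec(degrees=True),2),'tcp',s['ee_pos'].round(4),'F',s['contact_force'].round(2),'w',s['gripper_width'],'t',s['time_s'])
E
python3 - <<'E'
from h import *
g=pt('top0',394.4,273.2,.107);c=pt('top0',389.6,273.6,.057);print(g,c)
B=[pt('top0',u,v,.052) for u,v in[(194.1,239.5),(216.9,237.3),(240.3,235.1),(263.3,232.3)]];B=np.array(B);print(B)
d=B[0]-B[3];print(np.linalg.norm(np.diff(B,axis=0),axis=1),np.degrees(np.arctan2(d[1],d[0])),B.mean(0)+d/138*(0-(-23)) )
plan([g[0],g[1],.38],-85.4)
E
```

```text
[ 0.47679186 -0.21134971  0.107     ] [ 0.47672311 -0.20993538  0.057     ]
[[0.55193796 0.17255579 0.052     ]
 [0.5553138  0.12729908 0.052     ]
 [0.55866672 0.08102223 0.052     ]
 [0.56322736 0.03563047 0.052     ]]
[0.04538245 0.04639815 0.04562029] 94.71333542997634 [0.5554049  0.12694778 0.052     ]
shift mm [ 337.96 -252.33   24.23] turn deg [-1.000e-01  2.000e-02  2.112e+01] tcp [ 0.2818 -0.5854  0.4038] F [ 0.69 -0.25  0.33] w 0.0917479989597335 t 0.1
```

Emit:
{"fn": "jog_arm", "kwargs": {
  "increments": [
    [[42, -31, 3], [0, 0, 3], 70],
    [[84, -62, 6], [0, 0, 6], 70],
    [[126, -93, 9], [0, 0, 9], 70],
    [[168, -124, 12], [0, 0, 12], 70],
    [[210, -155, 15], [0, 0, 15], 70],
    [[252, -187, 18], [0, 0, 18], 70],
    [[294, -218, 21], [0, 0, 20], 70],
    [[338, -252, 24], [0, 0, 21.1], 70],
    [[338, -252, 24], [0, 0, 21.1], 70],
    [[338, -252, 24], [0, 0, 21.1], 70],
    [[338, -252, 24], [0, 0, 21.1], 70]
  ]
}}

```text
time_s: 1.2
ee_pos: [0.4771, -0.2117, 0.3804]
eef_rot: [0.999, 0.041, -0.0, 0.0]
contact_force: [0.1, -0.5, -0.2]
gripper_width: 0.0701
gripper_force: 0.0
```

```bash
python3 - <<'E'
from h import *
grab('wrist','w0'); plan([.4768,-.2107,.242],-85.3); print(ctrl.camera_params('wrist')['T'])
E
```

```text
shift mm [  0.37  -2.16 138.43] turn deg [ 0.02  0.05 -0.13] tcp [ 0.4767 -0.2128  0.3804] F [ 0.79  0.09 -0.4 ] w 0.06997235055811638 t 1.25
[[ 7.97114225e-02 -9.64395907e-01 -2.52163884e-01  5.45588632e-01]
 [-9.96817966e-01 -7.71633565e-02 -1.99939534e-02 -2.06032676e-01]
 [-1.75724862e-04  2.52955237e-01 -9.67477967e-01  3.59876855e-01]
 [ 0.00000000e+00  0.00000000e+00  0.00000000e+00  1.00000000e+00]]
```

View pics/w0.png

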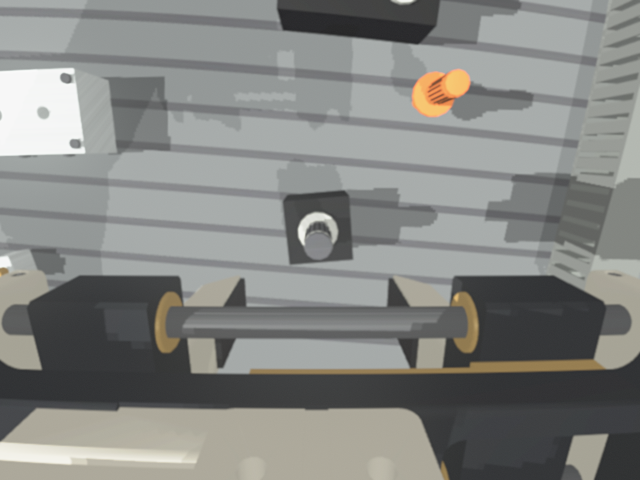

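The wrist view has the mandrel in the single block, with its grip top at about (318,245), between the open fingers. I'll check that position against the top view, and check the diameter.

```bash
python3 - <<'E'
from h import *
im=cv2.imread('pics/w0.png')
cv2.imwrite('pics/c2.png',cv2.resize(im[180:275,270:370],None,fx=6,fy=6,interpolation=cv2.INTER_CUBIC))
print(pt('w0',318,245,.107))
E
```

```text
[ 0.47962343 -0.2115122   0.107     ]
```

View pics/c2.png

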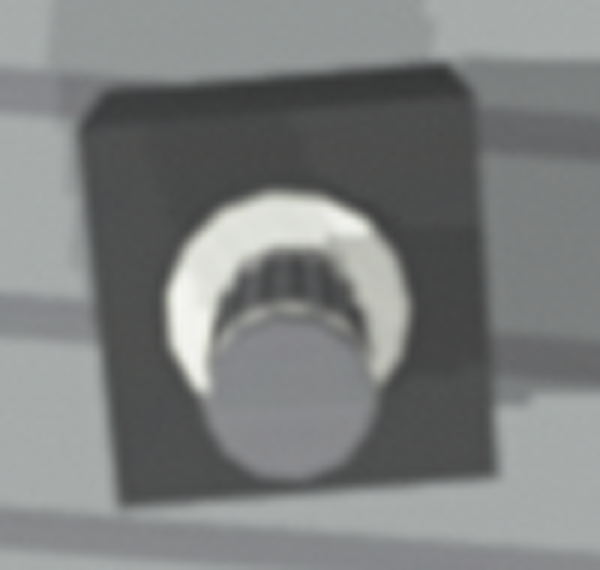

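Emit:
{"fn": "jog_arm", "kwargs": {
  "increments": [
    [[1, 0, 45], [0, 0, 0], 55],
    [[1, 0, 90], [0, 0, 0], 55],
    [[1, 0, 120], [0, 0, 0], 55],
    [[1, 0, 138], [0, 0, 0], 55],
    [[1, 0, 138], [0, 0, 0], 55],
    [[1, 0, 138], [0, 0, 0], 10],
    [[1, 0, 138], [0, 0, 0], 10],
    [[1, 0, 138], [0, 0, 0], 10],
    [[1, 0, 138], [0, 0, 0], 10],
    [[1, 0, 138], [0, 0, 0], 10],
    [[1, 0, 138], [0, 0, 0], 10],
    [[1, 0, 138], [0, 0, 0], 10]
  ],
  "grip_force": 30
}}

```text
time_s: 2.45
ee_pos: [0.4786, -0.2121, 0.2435]
eef_rot: [0.999, 0.04, 0.0, 0.0]
contact_force: [-1.7, -1.0, 6.4]
gripper_width: 0.0215
gripper_force: 30.0
```

```bash
python3 - <<'E'
from h import *
plan([.4768,-.2107,.36],-85.3)
E
```

```text
shift mm [  -1.54   -1.41 -116.49] turn deg [ 0.06 -0.05 -0.09] tcp [ 0.4786 -0.2121  0.2435] F [-1.71 -1.03  6.41] w 0.021489993528082778 t 2.45
```

The grip closed to 21.5 mm, which confirms the 16 mm mandrel (22 mm grip) and so the 16 mm bore. I'll lift it and carry it over to hover about 75 mm above that bore.

Emit:
{"fn": "jog_arm", "kwargs": {
  "increments": [
    [[0, 0, -25], [0, 0, 0], 10],
    [[0, 0, -60], [0, 0, 0], 10],
    [[0, 0, -95], [0, 0, 0], 10],
    [[0, 0, -120], [0, 0, 0], 10],
    [[10, -30, -120], [0, 0, 0], 10],
    [[22, -70, -120], [0, 0, 0], 10],
    [[35, -110, -120], [0, 0, 0], 10],
    [[48, -150, -120], [0, 0, 0], 10],
    [[60, -190, -120], [0, 0, 0], 10],
    [[73, -230, -120], [0, 0, 0], 10],
    [[86, -270, -120], [0, 0, 0], 10],
    [[97, -305, -120], [0, 0, 0], 10],
    [[105, -330, -120], [0, 0, 0], 10],
    [[105, -330, -120], [0, 0, 0], 10],
    [[105, -330, -120], [0, 0, 0], 10],
    [[105, -330, -120], [0, 0, 0], 10],
    [[105, -330, -120], [0, 0, 0], 10]
  ],
  "grip_force": 45
}}

```text
time_s: 4.15
ee_pos: [0.5563, 0.1238, 0.3624]
eef_rot: [0.999, 0.039, -0.0, 0.001]
contact_force: [-0.2, 0.2, -1.1]
gripper_width: 0.0211
gripper_force: 45.0
```

```bash
python3 - <<'E'
from h import *
plan([.5554,.1270,.30],-85.3)
grab('wrist','w1')
E
```

```text
shift mm [-0.61 -3.29 62.43] turn deg [ 0.06  0.04 -0.22] tcp [0.5563 0.1238 0.3624] F [-0.23  0.15 -1.08] w 0.02112040370866427 t 4.15
```

View pics/w1.png

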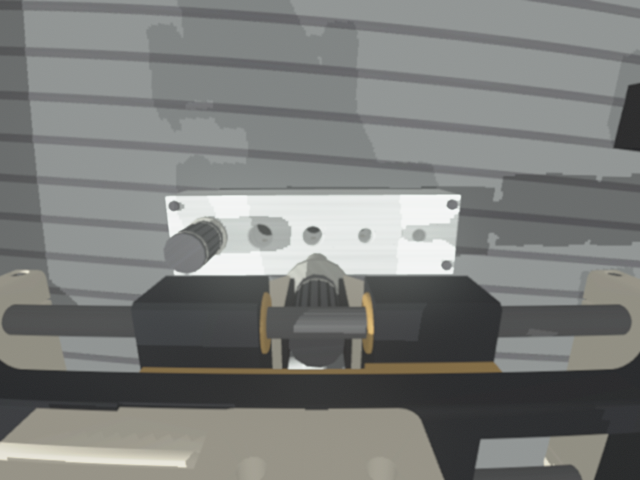

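The wrist view has the foot of the shank at (319,257), with the rack bores at (265,235), (313,236), (365,235) and (419,235). I'll enlarge it for an accurate alignment.

```bash
python3 - <<'E'
from h import *
im=cv2.imread('pics/w1.png')
cv2.imwrite('pics/c3.png',cv2.resize(im[215:285,245:435],None,fx=4.2,fy=4.2,interpolation=cv2.INTER_CUBIC))
q=np.load('pics/w1.npz');print(q['K'],q['D'],q['T'].round(4));print(ctrl.state()['ee_pos'],ctrl.state()['joints'],ctrl.state()['eef_rot'])
E
```

```text
[[344.69574943   0.         316.16080161]
 [  0.         344.69574943 244.23068536]
 [  0.           0.           1.        ]] [-0.04762131  0.          0.          0.          0.        ] [[ 7.820e-02 -9.646e-01 -2.519e-01  6.252e-01]
 [-9.969e-01 -7.550e-02 -2.020e-02  1.305e-01]
 [ 5.000e-04  2.527e-01 -9.676e-01  3.419e-01]
 [ 0.000e+00  0.000e+00  0.000e+00  1.000e+00]]
[0.55635588 0.12398351 0.36259599] [ 0.23060439  0.44391737 -0.63520379  1.79158789  0.30715522  1.00681943
 -2.01731283] [ 9.99233817e-01  3.91353960e-02 -1.38711192e-04  4.24883580e-04]
```

View pics/c3.png

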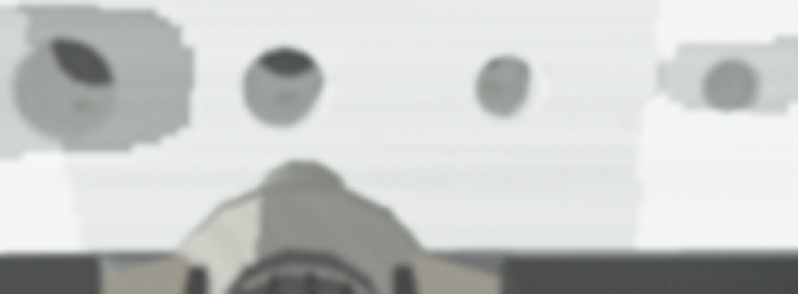

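```bash
python3 - <<'E'
from h import *
B=np.array([pt('w1',u,v,.052) for u,v in[(260.2,235.6),(312.1,235.6),(364.5,235.2),(418.8,234.9)]]);print(B)
d=B[0]-B[3];print(np.linalg.norm(np.diff(B,axis=0),axis=1),np.degrees(np.arctan2(d[1],d[0])))
u=d/np.linalg.norm(d); b16=B.mean(0)+u*.023
f=pt('w1',316.9,252.7,.1266); a=np.radians(-85.4);ty=np.array([np.cos(a),np.sin(a)]);tx=np.array([-ty[1],ty[0]])
c=f[:2]-.008*tx
e=b16[:2]-c;print('bore',b16,'foot',c,'tool shift mm',1e3*e@tx,1e3*e@ty)
plan([*(b16[:2]),.3],-85.3)
E
```

```text
[[0.5536269  0.17328946 0.052     ]
 [0.55712153 0.12854645 0.052     ]
 [0.56101837 0.08342879 0.052     ]
 [0.5649974  0.03638592 0.052     ]]
[0.04487927 0.04528563 0.04721086] 94.7477930029575
bore [0.55728734 0.12833374 0.052     ] foot [0.55552677 0.12444359] tool shift mm 2.0668857006340917 -3.736419620787314
shift mm [ 1.29 -4.32 62.59] turn deg [ 0.05  0.02 -0.21] tcp [0.5564 0.124  0.3626] F [-0.78 -0.05 -1.04] w 0.02166262066740773 t 4.2
```

Emit:
{"fn": "jog_arm", "kwargs": {
  "increments": [
    [[0.5, -1.5, 20], [0, 0, 0], 10],
    [[1.5, -3.5, 40], [0, 0, 0], 10],
    [[1.5, -3.5, 45], [0, 0, 0], 10],
    [[1.5, -3.5, 45], [0, 0, 0], 10],
    [[1.5, -3.5, 45], [0, 0, 0], 10]
  ]
}}

```text
time_s: 4.7
ee_pos: [0.5579, 0.1289, 0.3185]
eef_rot: [0.999, 0.04, 0.0, -0.0]
contact_force: [0.1, 0.3, -0.8]
gripper_width: 0.0216
gripper_force: 45.0
```

```bash
python3 - <<'E'
from h import *
plan([.5565,.1277,.3],-85.3)
grab('wrist','w2')
im=cv2.imread('pics/w2.png')
cv2.imwrite('pics/c4.png',cv2.resize(im[205:285,235:435],None,fx=4,fy=4,interpolation=cv2.INTER_CUBIC))
E
```

```text
shift mm [-1.49  1.09 18.46] turn deg [-0.   -0.05 -0.12] tcp [0.5579 0.1289 0.3185] F [ 0.1   0.33 -0.75] w 0.02158291068221216 t 4.7
```

View pics/c4.png

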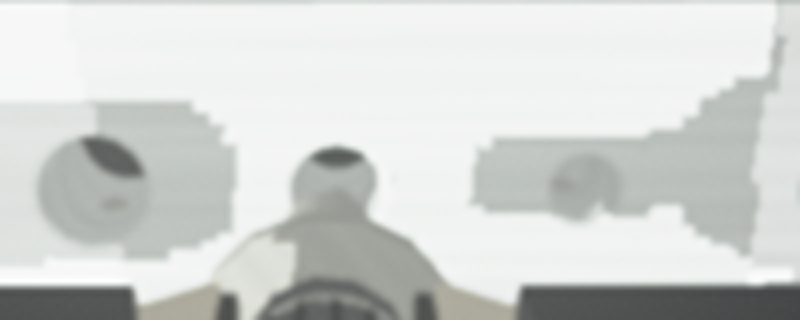

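```bash
python3 - <<'E'
from h import *
B=np.array([pt('w2',u,v,.052) for u,v in[(258.4,252.1),(318.1,251.7),(381.1,251.4)]]);print(B)
b=(B[1]+B.mean(0))/2
a=np.radians(-85.3);ty=np.array([np.cos(a),np.sin(a)]);tx=np.array([-ty[1],ty[0]])
for zf in(.0806,.0826,.0846):
  c=pt('w2',318.9,251.4,zf)[:2]-.008*tx
  e=b[:2]-c;print('bore',b,'foot',c,'tool shift mm',1e3*e@tx,1e3*e@ty)
E
```

```text
[[0.55369237 0.17304913 0.052     ]
 [0.55756259 0.12886599 0.052     ]
 [0.56153373 0.08224531 0.052     ]]
bore [0.55757941 0.12845973 0.052     ] foot [0.55788267 0.12850131] tool shift mm -0.30565005761374314 0.016585913137467493
bore [0.55757941 0.12845973 0.052     ] foot [0.55844318 0.12856168] tool shift mm -0.8692223617290998 0.030824594931539197
bore [0.55757941 0.12845973 0.052     ] foot [0.55900369 0.12862205] tool shift mm -1.4327946658444586 0.045063276725638576
```

Emit:
{"fn": "jog_arm", "kwargs": {
  "increments": [
    [[-0.7, 0, 12], [0, 0, 0], 10],
    [[-0.7, 0, 24], [0, 0, 0], 10],
    [[-0.7, 0, 26], [0, 0, 0], 10],
    [[-0.7, 0, 27], [0, 0, 0], 10],
    [[-0.7, 0, 28], [0, 0, 0], 10],
    [[-0.7, 0, 28], [0, 0, 0], 10],
    [[-0.7, 0, 28], [0, 0, 0], 10]
  ]
}}

```text
time_s: 5.45
ee_pos: [0.557, 0.1292, 0.29]
eef_rot: [0.999, 0.04, 0.0, -0.0]
contact_force: [-1.1, 0.6, -1.3]
gripper_width: 0.0212
gripper_force: 45.0
```

Emit:
{"fn": "jog_arm", "kwargs": {
  "increments": [
    [[0, 0, 0.5], [0, 0, 0], 10],
    [[0, 0, 1], [0, 0, 0], 10],
    [[0, 0, 1.5], [0, 0, 0], 10],
    [[0, 0, 2], [0, 0, 0], 10],
    [[0, 0, 2], [0, 0, 0], 10]
  ]
}}

```text
time_s: 5.95
ee_pos: [0.557, 0.1292, 0.2883]
eef_rot: [0.999, 0.04, 0.0, 0.0]
contact_force: [-1.5, -0.5, 5.1]
gripper_width: 0.0214
gripper_force: 45.0
```

Emit:
{"fn": "jog_arm", "kwargs": {
  "increments": [
    [[0, 0, 0.5], [0, 0, 0], 10],
    [[0, 0, 1], [0, 0, 0], 10],
    [[0, 0, 1.5], [0, 0, 0], 10],
    [[0, 0, 1.5], [0, 0, 0], 10]
  ]
}}

```text
time_s: 6.35
ee_pos: [0.5573, 0.1293, 0.288]
eef_rot: [0.999, 0.04, 0.001, 0.0]
contact_force: [-4.1, -0.9, 13.7]
gripper_width: 0.0211
gripper_force: 45.0
```

Emit:
{"fn": "jog_arm", "kwargs": {
  "increments": [
    [[0, 0, -0.8], [0, 0, 0], 10],
    [[0, 0, -0.8], [0, 0, 0], 10]
  ]
}}

```text
time_s: 6.55
ee_pos: [0.5571, 0.1292, 0.2882]
eef_rot: [0.999, 0.04, 0.001, 0.0]
contact_force: [-2.6, -2.0, 8.3]
gripper_width: 0.0209
gripper_force: 45.0
```

```bash
python3 - <<'E'
from h import *
s=ctrl.state();print(s['contact_force'],s['ft_torque'],s['ee_pos'])
E
```

```text
[-2.60722745 -2.02273574  8.32724317] [-0.2503453   0.72362603 -0.04136436] [0.55709638 0.12924465 0.2881699 ]
```

Emit:
{"fn": "jog_arm", "kwargs": {
  "increments": [
    [[-0.3, 0, 0], [0, 0, 0], 10],
    [[-0.6, 0, 0], [0, 0, 0], 10],
    [[-0.6, 0, 0], [0, 0, 0], 10]
  ]
}}

```text
time_s: 6.85
ee_pos: [0.5568, 0.1292, 0.2882]
eef_rot: [0.999, 0.04, 0.001, 0.0]
contact_force: [-1.7, -0.3, 6.6]
gripper_width: 0.0214
gripper_force: 45.0
```

```bash
python3 - <<'E'
from h import *
s=ctrl.state();print(s['contact_force'],s['ft_torque'],s['ee_pos'])
E
```

```text
[-1.66913792 -0.26835437  6.63569255] [-0.23210048  0.4969049  -0.01337133] [0.55675971 0.12921257 0.28820701]
```

Emit:
{"fn": "jog_arm", "kwargs": {
  "increments": [
    [[-0.3, 0, 0], [0, 0, 0], 10],
    [[-0.6, 0, 0], [0, 0, 0], 10],
    [[-0.6, 0, 0], [0, 0, 0], 10]
  ]
}}

```text
time_s: 7.15
ee_pos: [0.5564, 0.1291, 0.2882]
eef_rot: [0.999, 0.04, 0.001, -0.0]
contact_force: [0.3, -2.3, 6.7]
gripper_width: 0.0211
gripper_force: 45.0
```

Emit:
{"fn": "jog_arm", "kwargs": {
  "increments": [
    [[-0.3, 0, 0.3], [0, 0, 0], 10],
    [[-0.6, 0, 0.3], [0, 0, 0], 10],
    [[-0.6, 0, 0.3], [0, 0, 0], 10]
  ]
}}

```text
time_s: 7.45
ee_pos: [0.5561, 0.1291, 0.2882]
eef_rot: [0.999, 0.04, 0.002, -0.0]
contact_force: [-0.2, -1.4, 6.7]
gripper_width: 0.0213
gripper_force: 45.0
```

```bash
python3 - <<'E'
from h import *
s=ctrl.state();print(s['contact_force'],s['ft_torque'],s['ee_pos'])
E
```

```text
[-0.23104105 -1.35436556  6.7476623 ] [-0.17686666  0.02255452  0.02108098] [0.55613084 0.12905657 0.28819776]
```

Emit:
{"fn": "jog_arm", "kwargs": {
  "increments": [
    [[0, 0.3, 0], [0, 0, 0], 10],
    [[0, 0.6, 0], [0, 0, 0], 10],
    [[0, 0.6, 0], [0, 0, 0], 10]
  ]
}}

```text
time_s: 7.75
ee_pos: [0.5561, 0.1288, 0.2882]
eef_rot: [0.999, 0.04, 0.002, -0.0]
contact_force: [-0.1, -1.1, 8.0]
gripper_width: 0.0213
gripper_force: 45.0
```

Emit:
{"fn": "jog_arm", "kwargs": {
  "increments": [
    [[0, 0.3, 0], [0, 0, 0], 10],
    [[0, 0.6, 0], [0, 0, 0], 10],
    [[0, 0.6, 0], [0, 0, 0], 10]
  ]
}}

```text
time_s: 8.05
ee_pos: [0.5561, 0.1286, 0.2882]
eef_rot: [0.999, 0.04, 0.002, -0.001]
contact_force: [-0.2, 0.7, 7.0]
gripper_width: 0.0215
gripper_force: 45.0
```

Emit:
{"fn": "jog_arm", "kwargs": {
  "increments": [
    [[0.3, 0, 0], [0, 0, 0], 10],
    [[0.7, 0, 0], [0, 0, 0], 10],
    [[0.7, 0, 0], [0, 0, 0], 10]
  ]
}}

```text
time_s: 8.35
ee_pos: [0.5565, 0.1287, 0.2882]
eef_rot: [0.999, 0.04, 0.001, -0.001]
contact_force: [-1.7, -0.4, 8.9]
gripper_width: 0.0213
gripper_force: 45.0
```

Emit:
{"fn": "jog_arm", "kwargs": {
  "increments": [
    [[0.3, 0, 0], [0, 0, 0], 10],
    [[0.7, 0, 0], [0, 0, 0], 10],
    [[0.7, 0, 0], [0, 0, 0], 10]
  ]
}}

```text
time_s: 8.65
ee_pos: [0.5569, 0.1288, 0.2881]
eef_rot: [0.999, 0.041, 0.001, -0.0]
contact_force: [-2.2, 0.7, 9.0]
gripper_width: 0.0212
gripper_force: 45.0
```

The foot is sticking on the rim instead of sliding. I'll lift a little, look again, and record the force baseline.

Emit:
{"fn": "jog_arm", "kwargs": {
  "increments": [
    [[0, 0, -6], [0, 0, 0], 10],
    [[0, 0, -14], [0, 0, 0], 10],
    [[0, 0, -14], [0, 0, 0], 10],
    [[0, 0, -14], [0, 0, 0], 10]
  ]
}}

```text
time_s: 9.05
ee_pos: [0.5566, 0.1277, 0.3009]
eef_rot: [0.999, 0.04, 0.0, 0.0]
contact_force: [0.6, 1.2, -1.2]
gripper_width: 0.0215
gripper_force: 45.0
```

```bash
python3 - <<'E'
from h import *
s=ctrl.state();print(s['contact_force'],s['ft_torque'],s['ee_pos'],s['eef_rot'])
grab('wrist','w3')
s=ctrl.state();print(s['contact_force'],s['ft_torque'],s['ee_pos'])
im=cv2.imread('pics/w3.png')
cv2.imwrite('pics/c5.png',cv2.resize(im[225:290,230:410],None,fx=4.4,fy=4.4,interpolation=cv2.INTER_CUBIC))
E
```

```text
[ 0.55038921  1.1602733  -1.19932136] [0.05792354 0.02309055 0.00956224] [0.55661388 0.12774441 0.30085845] [9.99193827e-01 4.01453423e-02 2.17439333e-04 1.25790299e-05]
[-0.55371023  0.72579145 -1.37050722] [0.04123501 0.00537368 0.01393235] [0.55649093 0.12766135 0.30058921]
```

View pics/c5.png

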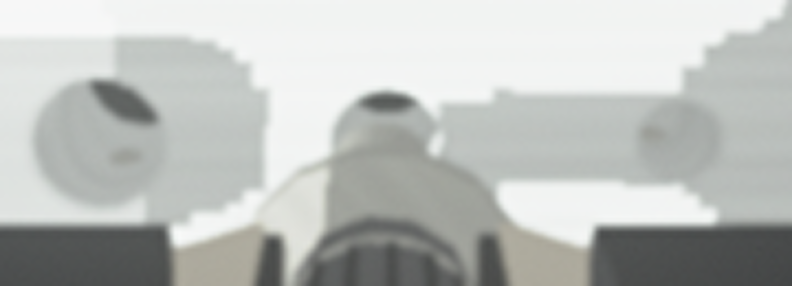

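The crop shows the 16 mm bore partly behind the shank, centre near (386,142) in the crop, with the foot front edge near y=127. I'll read the exact edges from intensity profiles.

```bash
python3 - <<'E'
import cv2
g=cv2.cvtColor(cv2.imread('pics/w3.png'),cv2.COLOR_BGR2GRAY)
print('cols',list(range(300,336)))
for r in range(243,263): print(r,*g[r,300:336])
E
```

```text
cols [300, 301, 302, 303, 304, 305, 306, 307, 308, 309, 310, 311, 312, 313, 314, 315, 316, 317, 318, 319, 320, 321, 322, 323, 324, 325, 326, 327, 328, 329, 330, 331, 332, 333, 334, 335]
243 244 244 244 244 244 244 244 244 244 243 244 244 244 244 244 245 244 244 244 244 244 244 244 244 244 244 243 243 243 243 243 243 243 243 243 243
244 244 244 244 244 244 244 243 243 243 244 244 243 243 243 242 242 240 238 238 241 243 244 244 244 244 244 243 243 243 243 243 243 243 243 243 243
245 244 244 244 244 244 244 244 244 244 244 244 242 239 233 226 219 210 202 202 213 225 230 236 242 244 244 244 244 244 244 244 244 244 244 244 244
246 245 245 245 244 245 245 245 245 245 244 241 230 215 190 165 147 137 131 133 140 151 164 188 220 236 243 245 245 245 244 244 244 244 245 244 244
247 245 245 245 245 245 245 245 245 244 239 225 194 157 129 110 99 97 95 95 97 98 105 122 153 196 230 243 246 245 243 240 239 239 239 239 239
248 244 244 244 244 244 245 245 243 237 222 195 162 130 110 98 94 94 93 94 94 93 97 107 127 159 204 234 243 243 236 222 216 217 217 217 217
249 244 244 244 244 244 245 243 236 220 
[... 1331 characters left out ...]
 181 171 165 162 160 157 155 155 155 154 153 153 153 153 153 152 153 167 202 228 227 209 192 192 193 194 194
259 244 244 244 242 231 209 187 180 174 166 160 156 156 155 155 154 155 154 154 154 153 153 154 153 153 153 164 194 221 220 197 188 191 194 194 194
260 243 242 238 230 215 189 173 165 160 158 156 156 157 158 157 159 158 159 159 158 158 157 157 158 156 155 159 173 191 193 182 182 188 191 193 192
261 236 229 218 204 185 172 162 158 159 160 161 160 160 161 162 162 163 164 164 163 163 162 161 161 160 160 157 160 164 166 165 170 178 184 188 189
262 214 204 195 191 182 170 163 161 162 163 161 161 161 162 162 162 164 164 165 166 165 165 163 163 162 162 161 160 158 156 155 158 163 171 177 182
```

```bash
python3 - <<'E'
from h import *
a=np.radians(-85.3);ty=np.array([np.cos(a),np.sin(a)]);tx=np.array([-ty[1],ty[0]])
b=pt('w3',317.9,257.2,.052)[:2]; print('bore',b, 'top of bore check mm',1e3*((pt('w3',317.9,245.45,.052)[:2]-b)@tx), 'L/R',[1e3*((pt('w3',u,257,.052)[:2]-b)@ty) for u in(305.1,330.7)])
for zf in(.0646,.0654,.0662):
  f=pt('w3',318.4,253.0,zf)[:2]-.008*tx; print(zf,f,'shift',1e3*(b-f)@tx,1e3*(b-f)@ty)
E
```

```text
bore [0.55717447 0.12795634] top of bore check mm 8.402114397898035 L/R [np.float64(-8.849351248488443), np.float64(8.849621155346856)]
0.0646 [0.55584179 0.12757391] shift 1.3595378179431767 -0.2719459983067586
0.0654 [0.55607049 0.1275974 ] shift 1.1296808113806298 -0.2672680757786806
0.0662 [0.55629919 0.1276209 ] shift 0.8998238048180831 -0.2625901532506026
```

Emit:
{"fn": "jog_arm", "kwargs": {
  "increments": [
    [[1.1, -0.2, 6], [0, 0, 0], 10],
    [[1.1, -0.2, 11], [0, 0, 0], 10],
    [[1.1, -0.2, 11.5], [0, 0, 0], 10],
    [[1.1, -0.2, 12.5], [0, 0, 0], 10],
    [[1.1, -0.2, 13.5], [0, 0, 0], 10],
    [[1.1, -0.2, 13.5], [0, 0, 0], 10]
  ]
}}

```text
time_s: 9.7
ee_pos: [0.5576, 0.1278, 0.287]
eef_rot: [0.999, 0.04, -0.0, 0.0]
contact_force: [-0.6, -1.0, -2.6]
gripper_width: 0.021
gripper_force: 45.0
```

```bash
python3 - <<'E'
from h import *
s=ctrl.state();print(s['contact_force'],s['ft_torque'],s['ee_pos'])
E
```

```text
[-0.63206451 -1.04982653 -2.57816758] [-0.38596493  0.03308652  0.0374392 ] [0.55756036 0.12784404 0.28703722]
```

It has dropped below the rim with no upward force, so it's in the bore. I'll go on down gently.

Emit:
{"fn": "jog_arm", "kwargs": {
  "increments": [
    [[0, 0, 1], [0, 0, 0], 10],
    [[0, 0, 2], [0, 0, 0], 10],
    [[0, 0, 3], [0, 0, 0], 10],
    [[0, 0, 3], [0, 0, 0], 10]
  ]
}}

```text
time_s: 10.1
ee_pos: [0.5576, 0.1277, 0.2841]
eef_rot: [0.999, 0.04, -0.0, 0.0]
contact_force: [0.2, -2.8, -0.9]
gripper_width: 0.0216
gripper_force: 45.0
```

Emit:
{"fn": "jog_arm", "kwargs": {
  "increments": [
    [[0, 0, 1], [0, 0, 0], 10],
    [[0, 0, 2], [0, 0, 0], 10],
    [[0, 0, 3], [0, 0, 0], 10],
    [[0, 0, 4], [0, 0, 0], 10],
    [[0, 0, 4], [0, 0, 0], 10]
  ]
}}

```text
time_s: 10.6
ee_pos: [0.5576, 0.1277, 0.28]
eef_rot: [0.999, 0.04, -0.0, 0.0]
contact_force: [-1.0, -4.6, -0.4]
gripper_width: 0.0213
gripper_force: 45.0
```

```bash
python3 - <<'E'
from h import *
s=ctrl.state();print(s['contact_force'],s['ft_torque'],s['ee_pos'],s['eef_rot'])
E
```

```text
[-0.96877933 -4.57133185 -0.36476097] [-1.25389137  0.13144182 -0.02936804] [0.55761555 0.12774004 0.27998837] [ 9.99194690e-01  4.01230857e-02 -1.52355328e-04  2.92584450e-04]
```

Emit:
{"fn": "jog_arm", "kwargs": {
  "increments": [
    [[0, 0.5, 0], [0, 0, 0], 10],
    [[0, 0.5, 1], [0, 0, 0], 10],
    [[0, 0.5, 2], [0, 0, 0], 10],
    [[0, 0.5, 3], [0, 0, 0], 10],
    [[0, 0.5, 3], [0, 0, 0], 10]
  ]
}}

```text
time_s: 11.1
ee_pos: [0.5576, 0.1276, 0.2771]
eef_rot: [0.999, 0.04, -0.0, 0.0]
contact_force: [-0.6, -4.6, -0.5]
gripper_width: 0.0215
gripper_force: 45.0
```

Emit:
{"fn": "jog_arm", "kwargs": {
  "increments": [
    [[0, 0, 1], [0, 0, 0], 10],
    [[0, 0, 2], [0, 0, 0], 10],
    [[0, 0, 3], [0, 0, 0], 10],
    [[0, 0, 3], [0, 0, 0], 10]
  ]
}}

```text
time_s: 11.5
ee_pos: [0.5576, 0.1276, 0.274]
eef_rot: [0.999, 0.04, -0.0, 0.0]
contact_force: [-0.7, -4.7, 0.5]
gripper_width: 0.0212
gripper_force: 45.0
```

```bash
python3 - <<'E'
from h import *
s=ctrl.state();print(s['contact_force'],s['ft_torque'],s['ee_pos'],s['eef_rot'])
E
```

```text
[-0.71942351 -4.65715816  0.53662003] [-1.32184936  0.28354183  0.02441383] [0.5576427  0.12755187 0.27402694] [ 9.99191096e-01  4.02137373e-02 -8.34774596e-05  5.27834261e-05]
```

Emit:
{"fn": "jog_arm", "kwargs": {
  "increments": [
    [[0, 0.7, 0], [0, 0, 0], 10],
    [[0, 0.7, 1], [0, 0, 0], 10],
    [[0, 0.7, 2], [0, 0, 0], 10],
    [[0, 0.7, 3], [0, 0, 0], 10],
    [[0, 0.7, 3], [0, 0, 0], 10]
  ]
}}

```text
time_s: 12.0
ee_pos: [0.5576, 0.1273, 0.271]
eef_rot: [0.999, 0.04, -0.0, -0.0]
contact_force: [-1.0, -2.5, -1.3]
gripper_width: 0.0216
gripper_force: 45.0
```

Emit:
{"fn": "jog_arm", "kwargs": {
  "increments": [
    [[0, 0, 1], [0, 0, 0], 10],
    [[0, 0, 2], [0, 0, 0], 10],
    [[0, 0, 3], [0, 0, 0], 10],
    [[0, 0, 3], [0, 0, 0], 10]
  ]
}}

```text
time_s: 12.4
ee_pos: [0.5577, 0.1272, 0.268]
eef_rot: [0.999, 0.04, -0.0, -0.0]
contact_force: [-0.6, -0.9, -1.3]
gripper_width: 0.0213
gripper_force: 45.0
```

```bash
python3 - <<'E'
from h import *
s=ctrl.state();print(s['contact_force'],s['ft_torque'],s['ee_pos'],s['eef_rot'])
E
```

```text
[-0.5586862  -0.92822201 -1.33651812] [-0.41541386  0.2448358  -0.02028663] [0.55766494 0.12718107 0.26802982] [ 9.99184371e-01  4.03799707e-02 -6.12943774e-06 -2.24161830e-04]
```

Emit:
{"fn": "jog_arm", "kwargs": {
  "increments": [
    [[0, 0, 1], [0, 0, 0], 10],
    [[0, 0, 2], [0, 0, 0], 10],
    [[0, 0, 2], [0, 0, 0], 10]
  ]
}}

```text
time_s: 12.7
ee_pos: [0.5577, 0.1272, 0.2661]
eef_rot: [0.999, 0.04, 0.0, -0.0]
contact_force: [-0.6, -1.3, -2.1]
gripper_width: 0.0213
gripper_force: 45.0
```

Emit:
{"fn": "jog_arm", "kwargs": {
  "increments": [
    [[0, 0, 1], [0, 0, 0], 10],
    [[0, 0, 2], [0, 0, 0], 10],
    [[0, 0, 2], [0, 0, 0], 10]
  ]
}}

```text
time_s: 13.0
ee_pos: [0.5577, 0.1271, 0.2642]
eef_rot: [0.999, 0.04, 0.0, -0.0]
contact_force: [-1.2, -1.6, -1.0]
gripper_width: 0.0212
gripper_force: 45.0
```

Emit:
{"fn": "jog_arm", "kwargs": {
  "increments": [
    [[0, 0, 1], [0, 0, 0], 10],
    [[0, 0, 2], [0, 0, 0], 10],
    [[0, 0, 2], [0, 0, 0], 10]
  ]
}}

```text
time_s: 13.3
ee_pos: [0.5578, 0.127, 0.2623]
eef_rot: [0.999, 0.04, 0.0, -0.0]
contact_force: [-1.0, -1.0, 1.5]
gripper_width: 0.0214
gripper_force: 45.0
```

```bash
python3 - <<'E'
from h import *
s=ctrl.state();print(s['contact_force'],s['ft_torque'],s['ee_pos'],s['eef_rot'])
E
```

```text
[-1.04344884 -0.95533808  1.48431375] [-0.36533949  0.21720144 -0.00332976] [0.55778948 0.12698908 0.26228583] [ 9.99187974e-01  4.02910274e-02  1.61856002e-04 -1.40261534e-05]
```

Force is starting to rise at about 26 mm depth, which is the ball. I'll press on in small steps.

Emit:
{"fn": "jog_arm", "kwargs": {
  "increments": [
    [[0, 0, 0.7], [0, 0, 0], 10],
    [[0, 0, 1.4], [0, 0, 0], 10],
    [[0, 0, 1.4], [0, 0, 0], 10]
  ]
}}

```text
time_s: 13.6
ee_pos: [0.5579, 0.127, 0.2611]
eef_rot: [0.999, 0.04, 0.0, 0.0]
contact_force: [-2.1, -2.0, 3.8]
gripper_width: 0.0211
gripper_force: 45.0
```

Emit:
{"fn": "jog_arm", "kwargs": {
  "increments": [
    [[0, 0, 0.7], [0, 0, 0], 10],
    [[0, 0, 1.4], [0, 0, 0], 10],
    [[0, 0, 1.4], [0, 0, 0], 10]
  ]
}}

```text
time_s: 13.9
ee_pos: [0.5578, 0.127, 0.2596]
eef_rot: [0.999, 0.04, 0.0, 0.0]
contact_force: [-2.1, -2.8, 3.1]
gripper_width: 0.0213
gripper_force: 45.0
```

Emit:
{"fn": "jog_arm", "kwargs": {
  "increments": [
    [[0, 0, 0.5], [0, 0, 0], 10],
    [[0, 0, 1], [0, 0, 0], 10],
    [[0, 0, 1], [0, 0, 0], 10]
  ]
}}

```text
time_s: 14.2
ee_pos: [0.5579, 0.1269, 0.2587]
eef_rot: [0.999, 0.04, 0.0, 0.0]
contact_force: [-0.8, -2.7, 3.9]
gripper_width: 0.0212
gripper_force: 45.0
```

Emit:
{"fn": "jog_arm", "kwargs": {
  "increments": [
    [[0, 0.3, 1], [0, 0, 0], 10],
    [[0, 0.3, 2], [0, 0, 0], 10],
    [[0, 0.3, 3], [0, 0, 0], 10],
    [[0, 0.3, 4], [0, 0, 0], 10],
    [[0, 0.3, 4], [0, 0, 0], 10]
  ]
}}

```text
time_s: 14.7
ee_pos: [0.5578, 0.1268, 0.2544]
eef_rot: [0.999, 0.04, 0.0, -0.0]
contact_force: [-1.4, -2.2, 1.3]
gripper_width: 0.0212
gripper_force: 45.0
```

Emit:
{"fn": "jog_arm", "kwargs": {
  "increments": [
    [[0, 0, 1], [0, 0, 0], 10],
    [[0, 0, 2], [0, 0, 0], 10],
    [[0, 0, 3], [0, 0, 0], 10],
    [[0, 0, 4], [0, 0, 0], 10],
    [[0, 0, 4], [0, 0, 0], 10]
  ]
}}

```text
time_s: 15.2
ee_pos: [0.5578, 0.1268, 0.2503]
eef_rot: [0.999, 0.04, 0.0, -0.0]
contact_force: [-0.4, -0.2, 2.1]
gripper_width: 0.0213
gripper_force: 45.0
```

Emit:
{"fn": "jog_arm", "kwargs": {
  "increments": [
    [[0, 0, 1], [0, 0, 0], 10],
    [[0, 0, 2], [0, 0, 0], 10],
    [[0, 0, 3], [0, 0, 0], 10],
    [[0, 0, 3], [0, 0, 0], 10]
  ]
}}

```text
time_s: 15.6
ee_pos: [0.5578, 0.1268, 0.2473]
eef_rot: [0.999, 0.04, 0.0, -0.0]
contact_force: [-0.4, -0.3, 2.7]
gripper_width: 0.0217
gripper_force: 45.0
```

Emit:
{"fn": "jog_arm", "kwargs": {
  "increments": [
    [[0, 0, 1], [0, 0, 0], 10],
    [[0, 0, 2], [0, 0, 0], 10],
    [[0, 0, 3], [0, 0, 0], 10],
    [[0, 0, 3], [0, 0, 0], 10]
  ]
}}

```text
time_s: 16.0
ee_pos: [0.5578, 0.1267, 0.2441]
eef_rot: [0.999, 0.04, 0.0, -0.0]
contact_force: [0.1, -0.4, 0.3]
gripper_width: 0.0215
gripper_force: 45.0
```

Emit:
{"fn": "jog_arm", "kwargs": {
  "increments": [
    [[0, 0, 0.5], [0, 0, 0], 10],
    [[0, 0, 1], [0, 0, 0], 10],
    [[0, 0, 1.5], [0, 0, 0], 10],
    [[0, 0, 1.5], [0, 0, 0], 10]
  ]
}}

```text
time_s: 16.4
ee_pos: [0.5578, 0.1268, 0.2435]
eef_rot: [0.999, 0.04, 0.0, 0.0]
contact_force: [-1.8, -1.7, 8.5]
gripper_width: 0.0213
gripper_force: 45.0
```

Emit:
{"fn": "jog_arm", "kwargs": {
  "increments": [
    [[0, 0, 0.3], [0, 0, 0], 10],
    [[0, 0, 0.7], [0, 0, 0], 10],
    [[0, 0, 0.7], [0, 0, 0], 10]
  ]
}}

```text
time_s: 16.7
ee_pos: [0.5578, 0.1269, 0.2435]
eef_rot: [0.999, 0.04, 0.0, 0.0]
contact_force: [-4.2, -2.5, 14.0]
gripper_width: 0.0218
gripper_force: 45.0
```

The collar hit a hard stop at TCP z 0.2435, as expected for home. I'll ease off, release and back away.

Emit:
{"fn": "jog_arm", "kwargs": {
  "increments": [
    [[0, 0, -1], [0, 0, 0], 10],
    [[0, 0, -1], [0, 0, 0], 50],
    [[0, 0, -1], [0, 0, 0], 50],
    [[0, 0, -1], [0, 0, 0], 50],
    [[0, 0, -1], [0, 0, 0], 50],
    [[0, 0, -20], [0, 0, 0], 50],
    [[0, 0, -60], [0, 0, 0], 50],
    [[0, 0, -100], [0, 0, 0], 50],
    [[0, 0, -135], [0, 0, 0], 50],
    [[0, 0, -135], [0, 0, 0], 50],
    [[0, 0, -135], [0, 0, 0], 50]
  ]
}}

```text
time_s: 17.8
ee_pos: [0.5579, 0.1266, 0.378]
eef_rot: [0.999, 0.04, 0.001, 0.0]
contact_force: [-0.1, 0.0, -1.1]
gripper_width: 0.0502
gripper_force: 0.0
```

```bash
python3 - <<'E'
from h import *
grab('wrist','w4')
q=np.load('pics/w4.npz')
g=cv2.imread('pics/w4.png'); cv2.imwrite('pics/c6.png',cv2.resize(g[150:290,130:470],None,fx=2.3,fy=2.3,interpolation=cv2.INTER_CUBIC))
d=q['d']
for v in range(215,260,4):
  print(v,[ '%.4f'%pt('w4',u,v)[2] for u in (312,318,324)])
E
```

```text
215 ['0.0518', '0.0518', '0.0518']
219 ['0.0567', '0.0569', '0.0565']
223 ['0.0563', '0.0566', '0.0570']
227 ['0.0703', '0.0744', '0.0580']
231 ['0.0865', '0.0894', '0.0779']
235 ['0.1012', '0.1013', '0.0936']
239 ['0.1065', '0.1068', '0.1053']
243 ['0.1074', '0.1064', '0.1062']
247 ['0.1066', '0.1063', '0.1066']
251 ['0.1063', '0.1066', '0.1062']
255 ['0.1062', '0.1066', '0.1067']
259 ['0.1062', '0.1064', '0.1065']
```

View pics/c6.png

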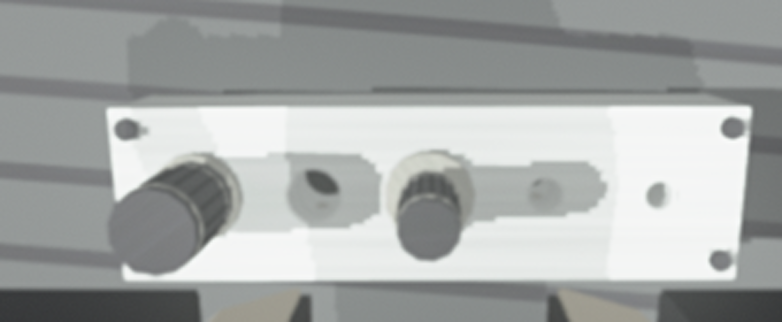

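The picture shows the mandrel released and upright in the 16 mm bore, crop (430,200). Depth puts its collar top at 57 mm and grip top at 107 mm, so it is fully seated. The gripper is clear, so I'm handing in.

```bash
python3 -c "
from bench import ctrl
print(ctrl.hand_in())"
```

```text
the job is handed in; nothing more can be done
None
```

The 16 mm mandrel from the single block is seated in the rack's 16 mm bore with its collar flat on the top face; the wrist force readings peaked at about 14 N, nothing else was moved on purpose, and the job is handed in with no verdict returned.

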